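# Screw the lid onto the specimen canister

## Robot

A 7-joint arm with a two-finger parallel gripper is mounted at the origin on a cart in front of the work surface, level with it; the furniture and walls round the work are solid. World frame = base frame: x ahead of the robot, y to its left, z up, the work surface at z = 0. Lengths are in m, angles in rad, forces in N, time in s.
With the tool pointing down it reaches from about 0.35 to 0.9 m from the base axis. Payload 7.2 kg.
Tool frame: the origin (TCP) lies on the centre line of the jaws, within the pads' length; the fingertips stand 17 mm ahead of it and the grasp point (between the pads) lies 2 mm behind it; z points along the fingers, y is the line along which they close (so a half turn about z gives the same grasp; the last joint's range is limited). The gripper opens to 85 mm and grips with 20 to 120 N. Pads are 22 mm wide; open, the fingers measure 114 mm over their backs; the gripper's body (76 mm by 85 mm) begins 54 mm behind the grasp point. The pads swing forward as they close: fully open they stand 13 mm farther back than shut.
Start: joints at [-1.22, 0.411, -0.013, 1.596, 0.006, 1.134, -0.082], TCP at [0.254, 0.571, 0.248] pointing down, gripper open.
Joint ranges: [-2.95, 2.95], [-0.29, 1.99], [-1.47, 1.44], [0.14, 2.54], [-1.03, 4.17], [0.13, 1.85], [-2.86, 2.86]. Speed limits (rad/s): [2.39, 2.39, 3.01, 3.01, 3.14, 3.14, 3.14].

## Interface

Orientations are given as a unit quaternion [x, y, z, w].
In Python, from station import robot gives the robot as it stands.
- The arm moves only by the tool arm_command, never from a script. Its argument "deltas" is a list of rows, each a list of 7 numbers: the shift along the world's x, y, z in m, then the turn, a rotation vector about the world's x, y, z in rad, then the finger opening in m, from 0 to 0.0854. In form: [[x, y, z, wx, wy, wz, hand], ...]. A call has 1 to 5 rows; each row shifts and turns the commanded pose from where the row before left it; what a row does not reach is not made up. A row lasts 1/8 s, in which the tool goes at most 62.5 mm and 10.7 degrees, less where a joint would pass 70% of its speed; a pose out of reach is approached as far as the arm can. A call with a gripper value outside its range is refused whole. The fingers move at their own pace and stop on an object; the grip force is fixed at half the most. Time passes only in rows, so rows that do not move let the fingers close. It gives the time, the measured TCP pose, the force, the opening and the grip force at its end, in the units of the state.
- robot.read_state(): the state, without advancing time (a new reading comes with each control period).
- robot.read_camera(name): name is "scene" or "top" or "wrist"; returns a dict with "img" (400x640x3 uint8, blue, green, red), "depth" (400x640 float32, m along the optical axis (not along the pixel's ray), 0 where there is no reading), "intrinsics" (3x3 intrinsics, pixels), "R" (3x3) and "t" (3): a world point X has camera coordinates R X + t. Camera axes: x right, y down, z forward; pixel columns grow to the right and rows downward; lengths in m; the calibration is good to about 2 mm. A picture is of the moment at which its call begins.
- robot.close_job(): hands the job in; it is judged then, once.
The state is a dict: "t": time; "q": joint angles; "qd": joint speeds; "effort": joint torques, N m; "position": TCP position; "tool_rot": TCP orientation; "ft_force": force on the tool from outside, world axes, zero at the start; "moment": the same for the moment, N m; "grip_width": finger opening in m; "finger_force": force on a finger pad.
Only numpy, scipy, OpenCV 4.12 (cv2) and the standard library are available. Lean on these libraries where they do the work, as an engineer would, in place of code of your own. Each camera call takes 0.05 s, during which the arm holds its last target. There are 200 camera calls.

## Task

Close the specimen canister: set the lid upright on its mouth, back it off (anticlockwise from above) under light pressure until it drops into the thread starts, then run it in clockwise until its flange sits fully home on the rim, and let go. Keep it level and never force it, and leave the things around it alone.

Things in the scene. Friction and masses are not known exactly. Their poses are not given: they have to be found in the camera images.
- canister: fixed aluminium specimen canister bolted to the bench: round, 70 mm diameter, 56 mm tall, bore 59 mm, on a dark foot disc of 90 mm; origin at the centre of its underside, z up. Its brass inner thread has four starts 90 degrees apart; how the thread stands in the canister differs each time, is not told by the measured yaw and must be found by feel
- canister_mouth (a point): centre of the mouth in the plane of the rim, 56 mm above the bench; z up. Home: lid_flange on this point (height 0). All heights told for the lid are those of lid_flange above this point
- rib_level (a point): point on the canister's axis, 5 mm below the rim, at the high ends of the four ribs. A lid set on at random stands with its pins on the ribs at height 9 to 14 mm (up to 16 on a stop post). Clockwise it jams on the posts; anticlockwise it climbs gently (at most 4.5 mm) for less than 90 degrees to the gap. Off a post it first falls onto the ribs' low ends (9 to 10 mm): not yet the start
- start_level (a point): point on the canister's axis, 14.8 mm below the rim, at the floor of the four thread starts: gaps 13 mm wide, a stop post at the anticlockwise end. There the lid sinks to height 3.5 mm. If it hangs higher and resists anticlockwise, its pins lean on the posts' edges: ease back clockwise up to 15 degrees and it sinks. Then clockwise: 0 to 20 degrees level, then down 0.85 mm per 10 degrees until home, 40 to 65 degrees in all
- lid_bar (a point): centre of the lid's blue finger bar, the place to grip: the bar is 46 mm long (this point's x axis), 18 mm thick (y axis) and 30 mm tall, from 15 mm below to 15 mm above this point; z is the lid's axis, up. A half turn gives the same grip. The lid weighs about 0.2 kg. A tall microscope stands to its right, beyond y = -0.25 and x = 0.28: keep the arm clear of it
- lid_flange (a point): centre of the underside of the lid's round flange (72 mm diameter, 6 mm thick), which lands on the rim; 21 mm below lid_bar. Below it a 39.6 mm stem, tapered at its foot, reaches 24 mm down; four steel thread pins, 5 mm thick, stand out 16 mm below the flange, 56.4 mm over their tips. At first the lid stands upright on the bench on its stem
- lid: the whole lid: origin at the centre of the stem's foot, 24 mm below lid_flange; z up. About 4 N of downward push and less than 0.15 N m of torque are enough to turn it all the way; more torque against the turning means a post, or home: stop there, half a N m is already forcing it
- amber_bottle: bystander: small amber bottle with red cap, 28 mm diameter, 58 mm tall, origin at the centre of its underside
- pot: bystander: white open specimen pot, 60 mm diameter, 62 mm tall, origin at the centre of its underside
- steel_forceps: bystander: steel forceps lying flat, 122 mm long (its y axis), 9 mm wide, 11 mm tall, origin under its centre
- dish: bystander: clear culture dish, 54 mm diameter, 12 mm tall, origin at the centre of its underside

How it is judged:
On the way, in this order (a step that is already met when the one before it is completed fails the run):
1. the lid has been lifted over the canister's mouth (horizontal distance between lid_flange and canister_mouth below 0.01 m and z of lid_flange in the frame of canister above 0.062 m), for 0.02 s.
2. the lid has dropped into the thread starts (flange 2 to 5.5 mm above the rim), level (z of lid_flange in the frame of canister between 0.058 and 0.0615 m and horizontal distance between lid_flange and canister_mouth below 0.003 m and angle between lid's own z axis and vertical below 0.08 rad), for 0.05 s.
At the end, for the whole second after the job is handed in: The lid is screwed home: flange no more than 1.1 mm above the rim, centred within 3 mm, level within 2 degrees, at rest and released (z of lid_flange in the frame of canister between 0.054 and 0.0571 m and horizontal distance between lid_flange and canister_mouth below 0.003 m and angle between lid's own z axis and vertical below 0.035 rad and linear speed of lid below 0.01 m/s and contact force between lid and the fingers below 0.1 N); the robot touches nothing.
It fails at once if the lid is forced: contact forces between lid and canister sum to more than 70 N (about 0.5 N m of torque against a stop) (contact force between lid and canister above 70 N).
It fails at once if the lid is cocked in the mouth by more than 7 degrees (horizontal distance between lid_flange and canister_mouth below 0.02 m and z of lid_flange in the frame of canister below 0.072 m and angle between lid's own z axis and vertical above 0.122 rad).
It fails at once if a bystander is pushed by more than 20 mm (distance of any of amber_bottle, pot, steel_forceps, dish from where it was at the start of the episode above 0.02 m).
It also fails if it takes over 72 s, if anything falls off the work surface, if the arm or the gripper's body presses on something with over 40 N, if the wrist force passes 120 N, or if a joint passes its speed limit or range.

## Working session

There is one attempt and no reset: what is moved stays moved. The work goes in short steps, Python scripts to look and compute and a tool call to move; the robot and the scene stay as the last step left them, time stands still between calls to the robot, and variables do not carry over. Pictures are saved under pics/ and viewed, at most 10 in all, crops included, and the job is handed in when it is done.

Besides the shell and the picture viewer there is one more tool, called after "Request:" by a JSON object that holds its "name" and its "arguments". arm_command: Moves the arm, as the interface text tells. Its arguments: {"type":"object","properties":{"deltas":{"type":"array","items":{"type":"array","items":{"type":"number"}}}},"required":["deltas"]}

```bash
mkdir -p pics; cat > h.py <<'E'
import numpy as np, cv2
from station import robot
def cam(n):
    c=robot.read_camera(n); return c
def pts(c):
    K=c["intrinsics"];d=c["depth"];v,u=np.mgrid[:d.shape[0],:d.shape[1]]
    P=np.stack([(u-K[0,2])/K[0,0]*d,(v-K[1,2])/K[1,1]*d,d],-1)
    return (P-c["t"])@c["R"]   # R^T (p-t)
def ray(c,u,v,z):
    K=c["intrinsics"];d=c["R"].T@np.array([(u-K[0,2])/K[0,0],(v-K[1,2])/K[1,1],1]);o=-c["R"].T@c["t"]
    return o+d*(z-o[2])/d[2]
E
python3 - <<'E'
from h import *
for n in("top","scene"):
    c=cam(n);cv2.imwrite(f"pics/{n}1.png",c["img"]);print(n,c["intrinsics"][0,0],-c["R"].T@c["t"],c["R"].round(2).tolist())
    np.save(f"{n}1.npy",c,allow_pickle=True)
    h=cv2.cvtColor(c["img"],cv2.COLOR_BGR2HSV);P=pts(c)
    m=((h[...,0]>95)&(h[...,0]<130)&(h[...,1]>110)&(h[...,2]>50)).astype(np.uint8)
    k,l,s,ce=cv2.connectedComponentsWithStats(m)
    for i in range(1,k):
        if s[i,4]>60: q=P[l==i];print(s[i],ce[i].round(1),np.median(q,0).round(3),q[:,2].max().round(3))
print(robot.read_state())
E
```

```text
top 483.594858887193 [0.49106982 0.04225736 0.92175457] [[0.02, -1.0, -0.02], [-1.0, -0.02, -0.09], [0.09, 0.02, -1.0]]
[ 365    0   79   30 1763] [403.6  15.5] [ 0.922 -0.081  0.006] 0.922
[416 270  13  26 279] [422.1 282.4] [ 0.424 -0.112  0.06 ] 0.922
scene 462.23146068232853 [ 0.07084176 -0.53553989  0.43993716] [[0.77, -0.64, -0.01], [-0.28, -0.33, -0.9], [0.57, 0.7, -0.43]]
[467 159  43  50 556] [484.  188.8] [ 0.924 -0.038  0.004] 0.076
[ 431  252   61   38 1282] [463.7 272.3] [ 0.623 -0.203  0.017] 0.44
[316 266  29  32 652] [329.8 281.4] [ 0.418 -0.12   0.051] 0.44
{'t': 0.1, 'q': array([-1.22019924,  0.41184091, -0.01271767,  1.59696125,  0.00561176,
        1.13426928, -0.08222432]), 'qd': array([ 8.60905423e-04, -8.69499084e-04, -2.88425019e-04, -3.86047583e-03,
       -5.99269531e-04, -1.38351665e-03,  3.59780755e-05]), 'effort': array([ 2.08444093e-03, -6.01821470e+01,  6.83964081e-01, -3.00091660e+01,
        1.39727906e-02,  6.38262805e-03, -2.02297042e-05]), 'position': array([0.2540284 , 0.57059513, 0.24752365]), 'tool_rot': array([ 2.07866646e-01,  9.78156908e-01, -7.15150392e-04, -9.57945827e-05]), 'ft_force': array([ 0.89746457, -0.22441224, -0.03391596]), 'moment': array([-0.01903558,  0.00466652, -0.02527265]), 'finger_force': 0.0, 'grip_width': 0.08560120311931547}
```

View pics/top1.png

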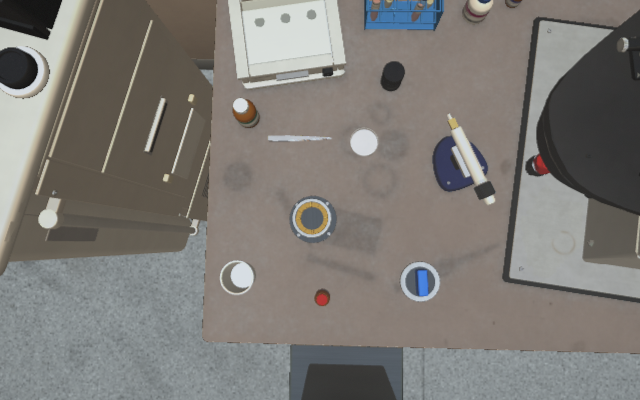

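View pics/scene1.png

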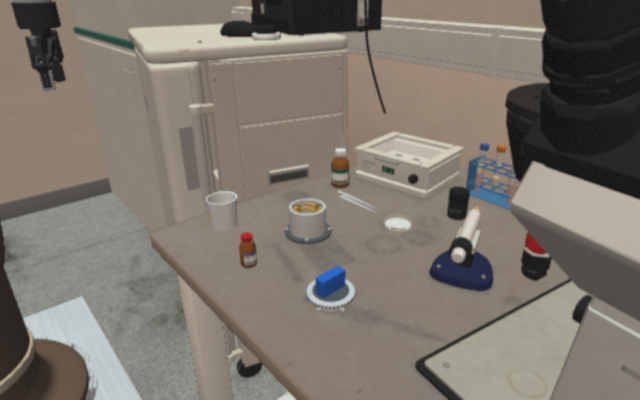

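The top view shows the lid at (421,282) with its blue bar, the canister at (312,218), the red-capped bottle at (322,298), the pot at (237,277), the forceps at (300,138) and the dish at (364,143). The scene view shows the bar at (330,281) and the canister at (308,218).

```bash
cat > m.py <<'E'
from h import *
B={}
for n in("top","scene"):
    c=np.load(f"{n}1.npy",allow_pickle=True).item();P=pts(c)
    x,y,z=P[...,0],P[...,1],P[...,2]
    h=cv2.cvtColor(c["img"],cv2.COLOR_BGR2HSV)
    bar=(h[...,0]>95)&(h[...,0]<130)&(h[...,1]>110)&(np.hypot(x-.42,y+.115)<.06)
    q=P[bar&(z>.05)&(z<.07)];r=cv2.minAreaRect((q[:,:2]*1000).astype(np.float32))
    print(n,"bar depth",len(q),np.median(q[:,2]).round(4),r)
    can=(np.hypot(x-ray(c,*((312,218) if n=="top" else (308,205)),.056)[0],y-ray(c,*((312,218) if n=="top" else (308,205)),.056)[1])<.055)
    q=P[can&(z>.050)&(z<.062)]
    A=np.c_[2*q[:,:2],np.ones(len(q))];s=np.linalg.lstsq(A,(q[:,:2]**2).sum(1),rcond=None)[0]
    print(n,"rim",len(q),np.median(q[:,2]).round(4),s[:2].round(4),np.sqrt(s[2]+s[0]**2+s[1]**2).round(4), cv2.minEnclosingCircle((q[:,:2]*1000).astype(np.float32)))
    fl=P[(np.hypot(x-.42,y+.115)<.06)&(z>.024)&(z<.037)]
    print(n,"flange",np.median(fl[:,2]).round(4),cv2.minEnclosingCircle((fl[:,:2]*1000).astype(np.float32)))
    # top-face of the bar in colour: brighter blue
    u=np.argwhere(bar&(z>.054)); B[n]=(c,u.mean(0)[::-1])
# two-ray crossing of the bar top
O=[];D=[]
for c,(u,v) in B.values():
    o=-c["R"].T@c["t"];d=ray(c,u,v,0)-o;d/=np.linalg.norm(d);O.append(o);D.append(d)
M=sum(np.eye(3)-np.outer(d,d) for d in D);b=sum((np.eye(3)-np.outer(d,d))@o for o,d in zip(O,D));print("cross",np.linalg.solve(M,b).round(4))
c=B["top"][0];g=cv2.cvtColor(c["img"],cv2.COLOR_BGR2HSV)
br=((g[...,0]>12)&(g[...,0]<28)&(g[...,1]>110));br[:190]=0;br[246:]=0;br[:,:285]=0;br[:,340:]=0
(u,v),r=cv2.minEnclosingCircle(np.argwhere(br)[:,::-1].astype(np.float32));print("brass",u,v,r,ray(c,u,v,.053).round(4),r/483*.87)
E
python3 m.py
```

```text
top bar depth 270 0.0601 ((423.3524169921875, -113.13139343261719), (44.466670989990234, 18.87373924255371), 4.046048641204834)
top rim 471 0.0553 [0.5338 0.0853] 0.0304 ((534.210693359375, 85.50019073486328), 34.89091491699219)
top flange 0.0309 ((423.91851806640625, -113.08613586425781), 36.58427810668945)
scene bar depth 339 0.0583 ((422.4381408691406, -114.07418823242188), (44.97574234008789, 16.967172622680664), 4.276370048522949)
scene rim 322 0.0541 [0.5327 0.0851] 0.0315 ((534.1380004882812, 84.78829956054688), 35.993778228759766)
scene flange 0.0296 ((423.3866271972656, -112.65284729003906), 37.22890853881836)
cross [ 0.423  -0.1131  0.056 ]
brass 311.3923034667969 217.76922607421875 15.851560592651367 [0.5334 0.0849 0.053 ] 0.028552500446390662
```

Top and scene views agree: the lid is at (0.4235, -0.113), bar top at 0.060 m, bar yaw about 4°. The canister is at (0.534, 0.085), rim at about 0.055 m. Sizes and heights match the text, so I'm moving.

Request:
{"name": "arm_command", "arguments": {"deltas": [[0.011,-0.046,0,0,0,0.098,0.085],[0.011,-0.046,0,0,0,0.098,0.085],[0.011,-0.046,0,0,0,0.098,0.085],[0.011,-0.046,0,0,0,0.098,0.085],[0.011,-0.046,0,0,0,0.098,0.085]]}}

```text
t: 0.72
position: [0.3093, 0.3392, 0.2481]
tool_rot: [-0.037, 0.999, -0.0, -0.0]
ft_force: [1.2, 0.4, 1.1]
grip_width: 0.0852
finger_force: 0.0
```

Request:
{"name": "arm_command", "arguments": {"deltas": [[0.011,-0.046,0,0,0,0,0.085],[0.011,-0.046,0,0,0,0,0.085],[0.011,-0.046,0,0,0,0,0.085],[0.011,-0.046,0,0,0,0,0.085],[0.011,-0.046,0,0,0,0,0.085]]}}

```text
t: 1.35
position: [0.3642, 0.1094, 0.2483]
tool_rot: [-0.036, 0.999, 0.0, 0.0]
ft_force: [1.3, -0.4, 0.6]
grip_width: 0.0848
finger_force: 0.0
```

Request:
{"name": "arm_command", "arguments": {"deltas": [[0.012,-0.046,-0.01,0,0,0,0.085],[0.012,-0.046,-0.02,0,0,0,0.085],[0.012,-0.046,-0.02,0,0,0,0.085],[0.012,-0.046,-0.02,0,0,0,0.085],[0.012,-0.04,-0.01,0,0,0,0.085]]}}

```text
t: 1.98
position: [0.4238, -0.1146, 0.1673]
tool_rot: [-0.035, 0.999, -0.0, -0.001]
ft_force: [1.4, 0.9, 0.7]
grip_width: 0.0852
finger_force: 0.0
```

```bash
cat > s.py <<'E'
from h import *
from scipy.spatial.transform import Rotation as R
def st():
    s=robot.read_state();m=R.from_quat(s["tool_rot"]).as_matrix()
    print("t",round(s["t"],2),"p",s["position"].round(4),"yawY",np.degrees(np.arctan2(m[1,1],m[0,1])).round(2),"z",m[:,2].round(4),"F",s["ft_force"].round(2),"M",s["moment"].round(3),"w",round(float(s["grip_width"]),4),"ff",np.round(s["finger_force"],1),"q7",s["q"][6].round(2))
    return s,m
if __name__=="__main__": st()
E
python3 - <<'E'
from s import *
st();c=cam("wrist");cv2.imwrite("pics/w1.png",c["img"]);P=pts(c)
h=cv2.cvtColor(c["img"],cv2.COLOR_BGR2HSV);z=P[...,2]
b=(h[...,0]>95)&(h[...,0]<130)&(h[...,1]>110)&(z>.053)&(z<.068)&(np.hypot(P[...,0]-.423,P[...,1]+.113)<.05)
q=P[b];print(np.median(q[:,2]),cv2.minAreaRect((q[:,:2]*1000).astype(np.float32)))
E
```

```text
t 1.98 p [ 0.4238 -0.1146  0.1673] yawY 94.06 z [-1.2e-03 -2.0e-04 -1.0e+00] F [1.44 0.86 0.68] M [ 0.065 -0.028  0.055] w 0.0852 ff 0.0 q7 1.94
0.05866151535045323 ((422.6424865722656, -113.61115264892578), (45.60096740722656, 16.936185836791992), 4.38029670715332)
```

Request:
{"name": "arm_command", "arguments": {"deltas": [[-0.001,0.001,-0.04,0,0,0,0.085],[0,0,-0.04,0,0,0,0.085],[0,0,-0.025,0,0,0,0.085],[0,0,-0.012,0,0,0,0.085],[0,0,0,0,0,0,0.05]]}}

```text
t: 2.65
position: [0.4229, -0.112, 0.051]
tool_rot: [-0.036, 0.999, 0.0, -0.001]
ft_force: [-0.5, -0.5, -0.3]
grip_width: 0.0693
finger_force: 0.0
```

Request:
{"name": "arm_command", "arguments": {"deltas": [[0,0,0,0,0,0,0.03],[0,0,0,0,0,0,0.02],[0,0,0,0,0,0,0.01],[0,0,0,0,0,0,0.01],[0,0,0,0,0,0,0.01]]}}

```text
t: 3.28
position: [0.4238, -0.112, 0.0521]
tool_rot: [-0.036, 0.999, 0.0, 0.001]
ft_force: [-0.8, -0.2, 6.3]
grip_width: 0.017
finger_force: 60.4
```

```bash
python3 s.py
```

```text
t 3.27 p [ 0.4238 -0.112   0.0521] yawY 94.08 z [ 1.5e-03  3.0e-04 -1.0e+00] F [-0.84 -0.17  6.28] M [0.12  0.232 0.054] w 0.017 ff 60.4 q7 2.1
```

Request:
{"name": "arm_command", "arguments": {"deltas": [[0,0,0.03,0,0,0,0.01],[0,0,0.04,0,0,0,0.01],[0,0,0.02,0,0,0,0.01],[0.01,0.018,0,0,0,-0.15,0.01],[0.02,0.036,0,0,0,-0.15,0.01]]}}

```text
t: 3.9
position: [0.4529, -0.0586, 0.1419]
tool_rot: [0.118, 0.993, 0.0, 0.0]
ft_force: [0.9, -0.2, -2.6]
grip_width: 0.0173
finger_force: 59.3
```

Request:
{"name": "arm_command", "arguments": {"deltas": [[0.02,0.036,0,0,0,-0.15,0.01],[0.02,0.036,0,0,0,-0.15,0.01],[0.02,0.036,0,0,0,-0.15,0.01],[0.015,0.025,0,0,0,-0.15,0.01],[0.005,0.01,0,0,0,-0.15,0.01]]}}

```text
t: 4.53
position: [0.5335, 0.0872, 0.141]
tool_rot: [0.471, 0.882, 0.0, -0.0]
ft_force: [-0.2, -0.3, -1.9]
grip_width: 0.0171
finger_force: 59.4
```

```bash
cat > f.py <<'E'
from s import *
s,m=st();zf=s["position"][2]-.028
for n in("top","scene"):
    c=cam(n);P=pts(c);x,y,z=P[...,0],P[...,1],P[...,2]
    near=np.hypot(x-.534,y-.085)<.06
    q=P[near&(z>zf-.004)&(z<zf+.012)];
    o,r=cv2.minEnclosingCircle((q[:,:2]*1000).astype(np.float32));print(n,"flange",len(q),np.median(q[:,2]).round(4),np.round(o,1),round(r,1))
    h=cv2.cvtColor(c["img"],cv2.COLOR_BGR2HSV)
    b=(h[...,0]>95)&(h[...,0]<130)&(h[...,1]>110)&near&(z>.06);q=P[b]
    if len(q): print("blue",len(q),q.min(0).round(3),q.max(0).round(3))
    v,u=np.argwhere(near&(z>zf-.01)).mean(0).astype(int);I=c["img"][max(0,v-75):v+100,max(0,u-80):u+80];cv2.imwrite(f"pics/{n}2.png",cv2.resize(I,None,fx=2.5,fy=2.5))
E
python3 f.py; python3 -c "
import cv2;a=cv2.imread('pics/top2.png');b=cv2.imread('pics/scene2.png');h=min(a.shape[0],b.shape[0]);cv2.imwrite('pics/c2.png',cv2.hconcat([a[:h],b[:h]]))"
```

```text
t 4.53 p [0.5335 0.0872 0.141 ] yawY 33.79 z [-3.e-04  2.e-04 -1.e+00] F [-0.19 -0.32 -1.93] M [-0.058  0.029 -0.014] w 0.0171 ff 59.4 q7 0.67
top flange 0 nan [0. 0.] 0.0
scene flange 425 0.1185 [532.9  87.5] 37.2
blue 203 [0.513 0.064 0.118] [0.548 0.103 0.152]
  return _methods._mean(a, axis=axis, dtype=dtype,
  ret = ret.dtype.type(ret / rcount)
```

View pics/c2.png

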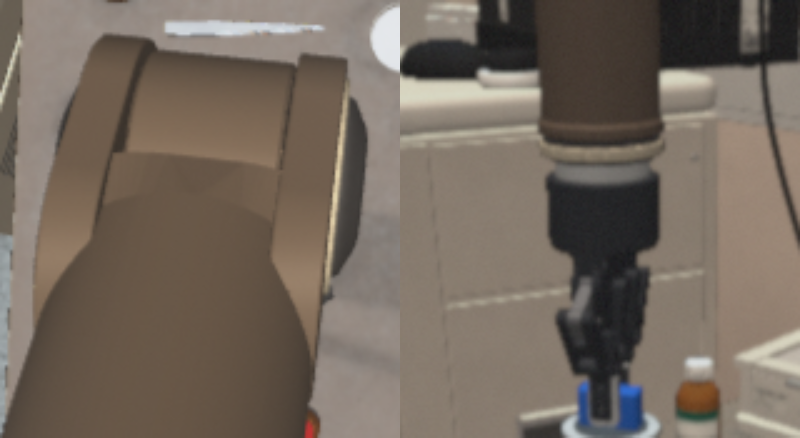

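The crop shows the lid held level by its blue bar above the canister; the arm hides it in the top view. Its centre is about 1 mm short in x and 2.5 mm over in y, so I correct that while descending.

Request:
{"name": "arm_command", "arguments": {"deltas": [[0.001,-0.0025,-0.01,0,0,0,0.01],[0,0,-0.01,0,0,0,0.01],[0,0,-0.01,0,0,0,0.01],[0,0,-0.006,0,0,0,0.01],[0,0,0,0,0,0,0.01]]}}

```text
t: 5.25
position: [0.5339, 0.0822, 0.1047]
tool_rot: [0.47, 0.883, -0.0, -0.0]
ft_force: [-0.3, -0.2, -2.4]
grip_width: 0.0169
finger_force: 59.3
```

```bash
python3 s.py
```

```text
t 5.25 p [0.5339 0.0822 0.1047] yawY 33.91 z [-9.e-04 -4.e-04 -1.e+00] F [-0.27 -0.22 -2.44] M [ 0.029  0.027 -0.018] w 0.0169 ff 59.3 q7 0.72
```

Request:
{"name": "arm_command", "arguments": {"deltas": [[0.0005,0.002,0,0,0,0,0.01],[0,0,0,0,0,0,0.01],[0,0,0,0,0,0,0.01]]}}

```text
t: 5.62
position: [0.5348, 0.0846, 0.1056]
tool_rot: [0.47, 0.883, 0.0, 0.0]
ft_force: [-0.1, 0.2, -2.7]
grip_width: 0.017
finger_force: 59.3
```

```bash
cat > f.py <<'E'
from s import *
s,m=st();zf=s["position"][2]-.028
c=cam("scene");P=pts(c);x,y,z=P[...,0],P[...,1],P[...,2];near=np.hypot(x-.534,y-.085)<.06
for a,lo,hi in(("flange",zf-.003,zf+.010),("rim",.045,.058)):
    q=P[near&(z>lo)&(z<hi)];o,r=cv2.minEnclosingCircle((q[:,:2]*1000).astype(np.float32));print(a,len(q),np.round(o,1),round(r,1))
cv2.imwrite("pics/s3.png",cv2.resize(c["img"][140:260,230:390],None,fx=4,fy=4,interpolation=cv2.INTER_CUBIC))
E
python3 f.py
```

```text
t 5.62 p [0.5348 0.0846 0.1056] yawY 33.94 z [ 5.e-04  2.e-04 -1.e+00] F [-0.08  0.18 -2.69] M [-0.04  -0.013  0.   ] w 0.017 ff 59.3 q7 0.72
flange 413 [534.1  83.5] 37.4
rim 360 [532.6  84.5] 34.8
```

View pics/s3.png

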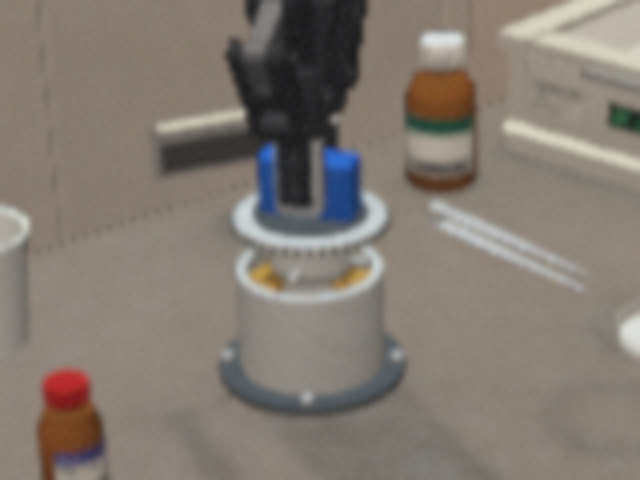

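The scene crop shows the stem entering the mouth, with flange and rim both centred at column 310. I go down gently by feel.

Request:
{"name": "arm_command", "arguments": {"deltas": [[0,0,-0.002,0,0,0,0.01],[0,0,-0.002,0,0,0,0.01],[0,0,0,0,0,0,0.01]]}}

```text
t: 6.05
position: [0.5345, 0.0844, 0.1011]
tool_rot: [0.47, 0.883, -0.0, -0.0]
ft_force: [-0.4, -0.6, -2.7]
grip_width: 0.0168
finger_force: 59.3
```

Request:
{"name": "arm_command", "arguments": {"deltas": [[0,0,-0.002,0,0,0,0.01],[0,0,0,0,0,0,0.01]]}}

```text
t: 6.3
position: [0.5346, 0.0845, 0.0991]
tool_rot: [0.47, 0.883, -0.0, -0.0]
ft_force: [-0.3, 0.1, -1.8]
grip_width: 0.017
finger_force: 59.4
```

```bash
python3 s.py
```

```text
t 6.3 p [0.5346 0.0845 0.0991] yawY 33.92 z [-2.e-04 -0.e+00 -1.e+00] F [-0.32  0.13 -1.82] M [ 0.065 -0.012 -0.017] w 0.017 ff 59.4 q7 0.73
```

Request:
{"name": "arm_command", "arguments": {"deltas": [[0,0,-0.001,0,0,0,0.01],[0,0,-0.001,0,0,0,0.01],[0,0,0,0,0,0,0.01]]}}

```text
t: 6.68
position: [0.5346, 0.0849, 0.0972]
tool_rot: [0.47, 0.883, 0.0, -0.0]
ft_force: [0.5, 1.8, -2.7]
grip_width: 0.017
finger_force: 59.3
```

Request:
{"name": "arm_command", "arguments": {"deltas": [[0,0,-0.001,0,0,0,0.01],[0,0,-0.001,0,0,0,0.01],[0,0,0,0,0,0,0.01]]}}

```text
t: 7.05
position: [0.5347, 0.0849, 0.0952]
tool_rot: [0.47, 0.883, 0.0, -0.0]
ft_force: [0.9, 3.5, -1.9]
grip_width: 0.0172
finger_force: 59.4
```

```bash
python3 s.py
```

```text
t 7.05 p [0.5347 0.0849 0.0952] yawY 33.94 z [ 1.e-04  4.e-04 -1.e+00] F [ 0.93  3.53 -1.9 ] M [ 0.885 -0.037 -0.05 ] w 0.0172 ff 59.4 q7 0.73
```

Request:
{"name": "arm_command", "arguments": {"deltas": [[0.0001,0.0007,0,0,0,0,0.01],[0,0,-0.001,0,0,0,0.01],[0,0,0,0,0,0,0.01]]}}

```text
t: 7.42
position: [0.5349, 0.085, 0.0949]
tool_rot: [0.47, 0.883, 0.0, -0.0]
ft_force: [-2.4, 1.7, 5.7]
grip_width: 0.0172
finger_force: 60.7
```

Request:
{"name": "arm_command", "arguments": {"deltas": [[0,0,-0.001,0,0,0,0.01],[0,0,0,0,0,0,0.01]]}}

```text
t: 7.68
position: [0.535, 0.085, 0.0947]
tool_rot: [0.47, 0.883, 0.001, -0.0]
ft_force: [-5.3, 1.8, 15.4]
grip_width: 0.0169
finger_force: 62.2
```

```bash
python3 s.py
```

```text
t 7.67 p [0.535  0.085  0.0947] yawY 33.89 z [ 4.0e-04  1.2e-03 -1.0e+00] F [-5.32  1.8  15.35] M [0.439 1.332 0.036] w 0.0169 ff 62.2 q7 0.73
```

Request:
{"name": "arm_command", "arguments": {"deltas": [[-0.0004,0,-0.0002,0,0,0.03,0.01],[0,0,0,0,0,0.03,0.01],[0,0,0,0,0,0.03,0.01]]}}

```text
t: 8.05
position: [0.5351, 0.0851, 0.0951]
tool_rot: [0.43, 0.903, 0.001, 0.0]
ft_force: [-6.3, 2.8, 20.5]
grip_width: 0.0173
finger_force: 62.9
```

```bash
python3 s.py
```

```text
t 8.05 p [0.5351 0.0851 0.0951] yawY 39.03 z [ 0.0014  0.0019 -1.    ] F [-6.26  2.75 20.47] M [ 0.495  1.597 -0.567] w 0.0173 ff 62.9 q7 0.8
```

Request:
{"name": "arm_command", "arguments": {"deltas": [[-0.0004,0,0.0016,0,0,0,0.01],[0,0,0,0,0,0,0.01]]}}

```text
t: 8.3
position: [0.5347, 0.0851, 0.0954]
tool_rot: [0.43, 0.903, 0.0, 0.001]
ft_force: [-0.3, 1.6, 8.4]
grip_width: 0.0171
finger_force: 60.7
```

```bash
python3 s.py
```

```text
t 8.3 p [0.5347 0.0851 0.0954] yawY 39.06 z [ 1.7e-03  3.0e-04 -1.0e+00] F [-0.26  1.55  8.39] M [ 0.418  0.166 -0.052] w 0.0171 ff 60.7 q7 0.8
```

Request:
{"name": "arm_command", "arguments": {"deltas": [[0,0,0.0003,0,0,0.04,0.01],[0,0,0.0002,0,0,0.04,0.01],[0,0,0.0002,0,0,0.04,0.01]]}}

```text
t: 8.68
position: [0.5347, 0.0851, 0.0959]
tool_rot: [0.375, 0.927, 0.0, 0.001]
ft_force: [-0.7, 2.2, 6.1]
grip_width: 0.0169
finger_force: 60.5
```

```bash
python3 s.py
```

```text
t 8.68 p [0.5347 0.0851 0.0959] yawY 45.98 z [ 1.5e-03  3.0e-04 -1.0e+00] F [-0.75  2.19  6.11] M [ 0.583  0.097 -0.163] w 0.0169 ff 60.5 q7 0.9
```

Request:
{"name": "arm_command", "arguments": {"deltas": [[0,0.0001,0.0001,0,0,0.04,0.01],[0,0,0.0001,0,0,0.04,0.01],[0,0,0.0002,0,0,0.04,0.01],[0,0,0.0001,0,0,0.04,0.01],[0,0,0.0001,0,0,0.04,0.01]]}}

```text
t: 9.3
position: [0.5348, 0.0851, 0.0967]
tool_rot: [0.28, 0.96, 0.0, 0.001]
ft_force: [-0.2, 1.9, 8.8]
grip_width: 0.0168
finger_force: 61.0
```

```bash
python3 s.py
```

```text
t 9.3 p [0.5348 0.0851 0.0967] yawY 57.43 z [ 1.6e-03  4.0e-04 -1.0e+00] F [-0.21  1.87  8.82] M [ 0.466  0.248 -0.234] w 0.0168 ff 61.0 q7 1.06
```

Request:
{"name": "arm_command", "arguments": {"deltas": [[0,0,0.0002,0,0,0.04,0.01],[0,0,0.0002,0,0,0.04,0.01],[0,0,0.0002,0,0,0.04,0.01],[0,0,0.0002,0,0,0.04,0.01],[0,0,0.0002,0,0,0.04,0.01]]}}

```text
t: 9.93
position: [0.5336, 0.085, 0.0966]
tool_rot: [0.182, 0.983, -0.0, -0.0]
ft_force: [-0.8, 0.2, -1.3]
grip_width: 0.0168
finger_force: 59.4
```

```bash
python3 s.py
```

```text
t 9.93 p [0.5336 0.085  0.0966] yawY 69.0 z [-9.e-04 -6.e-04 -1.e+00] F [-0.82  0.19 -1.35] M [ 0.202  0.046 -0.042] w 0.0168 ff 59.4 q7 1.23
```

Request:
{"name": "arm_command", "arguments": {"deltas": [[0,0,-0.001,0,0,0,0.01],[0,0,-0.001,0,0,0,0.01],[0,0,0,0,0,0,0.01]]}}

```text
t: 10.3
position: [0.5341, 0.0856, 0.0949]
tool_rot: [0.183, 0.983, 0.0, 0.0]
ft_force: [0.4, 2.6, -1.8]
grip_width: 0.0165
finger_force: 59.5
```

```bash
python3 s.py
```

```text
t 10.3 p [0.5341 0.0856 0.0949] yawY 68.88 z [ 3.e-04  2.e-04 -1.e+00] F [ 0.38  2.62 -1.81] M [ 0.641 -0.191  0.061] w 0.0165 ff 59.5 q7 1.23
```

Request:
{"name": "arm_command", "arguments": {"deltas": [[0,0.0003,-0.001,0,0,0,0.01],[0,0,-0.001,0,0,0,0.01],[0,0,0,0,0,0,0.01]]}}

```text
t: 10.68
position: [0.5342, 0.0859, 0.0931]
tool_rot: [0.183, 0.983, 0.0, 0.0]
ft_force: [1.0, 2.5, 1.3]
grip_width: 0.0166
finger_force: 59.8
```

```bash
python3 s.py
```

```text
t 10.68 p [0.5342 0.0859 0.0931] yawY 68.89 z [ 5.e-04  3.e-04 -1.e+00] F [1.02 2.49 1.3 ] M [ 0.82  -0.269  0.203] w 0.0166 ff 59.8 q7 1.23
```

Request:
{"name": "arm_command", "arguments": {"deltas": [[0,0.0003,0,0,0,0.03,0.01],[0,0,-0.0005,0,0,0.02,0.01],[0,0,0,0,0,0,0.01]]}}

```text
t: 11.05
position: [0.5336, 0.0854, 0.0921]
tool_rot: [0.159, 0.987, -0.0, -0.0]
ft_force: [0.8, 0.9, -2.1]
grip_width: 0.0169
finger_force: 59.2
```

```bash
python3 s.py
```

```text
t 11.05 p [0.5336 0.0854 0.0921] yawY 71.73 z [-9.e-04 -4.e-04 -1.e+00] F [ 0.76  0.87 -2.07] M [ 0.303 -0.142  0.046] w 0.0169 ff 59.2 q7 1.27
```

Free again. Going further down.

Request:
{"name": "arm_command", "arguments": {"deltas": [[0,0,-0.001,0,0,0,0.01],[0,0,-0.001,0,0,0,0.01],[0,0,0,0,0,0,0.01]]}}

```text
t: 11.42
position: [0.5337, 0.0856, 0.0903]
tool_rot: [0.159, 0.987, -0.0, -0.0]
ft_force: [-0.5, -0.2, -1.9]
grip_width: 0.017
finger_force: 59.3
```

```bash
python3 s.py
```

```text
t 11.43 p [0.5337 0.0856 0.0903] yawY 71.72 z [-6.e-04 -3.e-04 -1.e+00] F [-0.55 -0.18 -1.9 ] M [-0.008  0.063 -0.021] w 0.017 ff 59.3 q7 1.27
```

Request:
{"name": "arm_command", "arguments": {"deltas": [[0,0,-0.001,0,0,0,0.01],[0,0,-0.001,0,0,0,0.01],[0,0,0,0,0,0,0.01]]}}

```text
t: 11.8
position: [0.5339, 0.0859, 0.0884]
tool_rot: [0.159, 0.987, -0.0, -0.0]
ft_force: [-0.0, -0.0, -1.3]
grip_width: 0.0168
finger_force: 59.3
```

Request:
{"name": "arm_command", "arguments": {"deltas": [[0,0,-0.0007,0,0,0,0.01],[0,0,0,0,0,0,0.01]]}}

```text
t: 12.05
position: [0.5339, 0.0859, 0.0878]
tool_rot: [0.159, 0.987, -0.0, -0.0]
ft_force: [-0.2, -1.0, -1.9]
grip_width: 0.0174
finger_force: 59.3
```

```bash
python3 s.py
```

```text
t 12.05 p [0.5339 0.0859 0.0878] yawY 71.73 z [-0.  0. -1.] F [-0.23 -1.02 -1.93] M [-0.038  0.071 -0.028] w 0.0174 ff 59.3 q7 1.27
```

Request:
{"name": "arm_command", "arguments": {"deltas": [[0,0,-0.0007,0,0,0,0.01],[0,0,-0.0003,0,0,0,0.01],[0,0,0,0,0,0,0.01]]}}

```text
t: 12.42
position: [0.5341, 0.0859, 0.0874]
tool_rot: [0.159, 0.987, 0.0, 0.0]
ft_force: [-2.8, -0.4, 5.7]
grip_width: 0.0168
finger_force: 60.6
```

```bash
python3 s.py
```

```text
t 12.43 p [0.5341 0.0859 0.0874] yawY 71.73 z [ 3.e-04  4.e-04 -1.e+00] F [-2.76 -0.38  5.65] M [-0.03   0.498 -0.018] w 0.0168 ff 60.6 q7 1.27
```

The lid bottoms at the start floor, with TCP height consistent with 3.5 mm. I now turn clockwise.

Request:
{"name": "arm_command", "arguments": {"deltas": [[-0.0003,0,0.0001,0,0,-0.04,0.01],[0,0,0,0,0,-0.04,0.01],[0,0,0,0,0,-0.04,0.01],[0,0,0,0,0,-0.04,0.01],[0,0,0,0,0,-0.02,0.01]]}}

```text
t: 13.05
position: [0.534, 0.0867, 0.0874]
tool_rot: [0.248, 0.969, 0.001, 0.0]
ft_force: [-1.3, 0.9, 6.1]
grip_width: 0.0171
finger_force: 60.6
```

```bash
python3 s.py
```

```text
t 13.05 p [0.534  0.0867 0.0874] yawY 61.33 z [ 8.e-04  1.e-03 -1.e+00] F [-1.26  0.93  6.07] M [0.534 0.434 0.11 ] w 0.0171 ff 60.6 q7 1.12
```

Request:
{"name": "arm_command", "arguments": {"deltas": [[-0.0001,0.0001,0,0,0,-0.04,0.01],[0,0,0,0,0,-0.04,0.01],[0,0,0,0,0,-0.04,0.01],[0,0,-0.0001,0,0,-0.04,0.01]]}}

```text
t: 13.55
position: [0.5337, 0.086, 0.0868]
tool_rot: [0.325, 0.946, 0.0, 0.0]
ft_force: [0.0, 1.8, 3.5]
grip_width: 0.0167
finger_force: 60.0
```

```bash
python3 s.py
```

```text
t 13.55 p [0.5337 0.086  0.0868] yawY 52.1 z [ 3.e-04  0.e+00 -1.e+00] F [0.01 1.82 3.55] M [0.334 0.115 0.091] w 0.0167 ff 60.0 q7 0.99
```

Request:
{"name": "arm_command", "arguments": {"deltas": [[0,0.0001,-0.0003,0,0,-0.04,0.01],[0,0,-0.0002,0,0,-0.04,0.01],[0,0,-0.0002,0,0,-0.04,0.01],[0,0,-0.0002,0,0,-0.04,0.01],[0,0,-0.0002,0,0,-0.04,0.01]]}}

```text
t: 14.18
position: [0.5336, 0.086, 0.0858]
tool_rot: [0.418, 0.909, 0.0, 0.0]
ft_force: [-2.4, 0.6, 5.9]
grip_width: 0.017
finger_force: 60.5
```

```bash
python3 s.py
```

```text
t 14.18 p [0.5336 0.086  0.0858] yawY 40.64 z [ 1.e-04  0.e+00 -1.e+00] F [-2.45  0.56  5.89] M [0.302 0.244 0.069] w 0.017 ff 60.5 q7 0.83
```

Request:
{"name": "arm_command", "arguments": {"deltas": [[-0.0002,0,-0.0002,0,0,-0.04,0.01],[0,0,-0.0002,0,0,-0.04,0.01],[0,0,-0.0002,0,0,-0.04,0.01],[0,0,-0.0002,0,0,-0.04,0.01],[0,0,-0.0002,0,0,-0.04,0.01]]}}

```text
t: 14.8
position: [0.5337, 0.086, 0.0848]
tool_rot: [0.506, 0.862, 0.0, 0.0]
ft_force: [0.5, 0.8, 5.4]
grip_width: 0.0169
finger_force: 60.4
```

```bash
python3 s.py
```

```text
t 14.8 p [0.5337 0.086  0.0848] yawY 29.18 z [ 6.e-04 -1.e-04 -1.e+00] F [0.5  0.82 5.39] M [ 0.091 -0.043  0.125] w 0.0169 ff 60.4 q7 0.67
```

Request:
{"name": "arm_command", "arguments": {"deltas": [[0,0,-0.0002,0,0,-0.04,0.01],[0,0,-0.0002,0,0,-0.04,0.01],[0,0,-0.0002,0,0,-0.03,0.01]]}}

```text
t: 15.18
position: [0.5337, 0.0862, 0.0843]
tool_rot: [0.553, 0.833, 0.0, 0.0]
ft_force: [-0.5, 0.3, 6.5]
grip_width: 0.0168
finger_force: 60.6
```

```bash
python3 s.py
```

```text
t 15.18 p [0.5337 0.0862 0.0843] yawY 22.9 z [ 7.e-04  2.e-04 -1.e+00] F [-0.53  0.25  6.53] M [0.149 0.002 0.059] w 0.0168 ff 60.6 q7 0.59
```

Request:
{"name": "arm_command", "arguments": {"deltas": [[0,0,-0.0002,0,0,-0.03,0.01],[0,0,-0.0001,0,0,-0.03,0.01],[0,0,0,0,0,0,0.01]]}}

```text
t: 15.55
position: [0.5338, 0.0867, 0.0842]
tool_rot: [0.577, 0.817, 0.001, 0.0]
ft_force: [-1.1, 1.7, 7.8]
grip_width: 0.0168
finger_force: 60.8
```

```bash
python3 s.py
```

```text
t 15.55 p [0.5338 0.0867 0.0842] yawY 19.52 z [ 1.e-03  8.e-04 -1.e+00] F [-1.07  1.66  7.83] M [ 0.442 -0.079  0.028] w 0.0168 ff 60.8 q7 0.54
```

Request:
{"name": "arm_command", "arguments": {"deltas": [[0,0,-0.0001,0,0,-0.03,0.01],[0,0,0,0,0,-0.03,0.01],[0,0,0,0,0,0,0.01]]}}

```text
t: 15.92
position: [0.534, 0.0868, 0.0841]
tool_rot: [0.601, 0.799, 0.001, 0.0]
ft_force: [-0.2, 2.5, 7.2]
grip_width: 0.0168
finger_force: 60.8
```

```bash
python3 s.py
```

```text
t 15.93 p [0.534  0.0868 0.0841] yawY 16.11 z [ 1.3e-03  8.0e-04 -1.0e+00] F [-0.21  2.52  7.16] M [ 0.341 -0.213  0.165] w 0.0168 ff 60.8 q7 0.49
```

Request:
{"name": "arm_command", "arguments": {"deltas": [[0,0.0002,0,0,0,-0.03,0.01],[0,0,0,0,0,-0.02,0.01],[0,0,0,0,0,0,0.01]]}}

```text
t: 16.3
position: [0.5344, 0.0864, 0.0841]
tool_rot: [0.62, 0.784, 0.001, 0.001]
ft_force: [1.3, 0.6, 5.2]
grip_width: 0.0169
finger_force: 60.7
```

```bash
python3 s.py
```

```text
t 16.3 p [0.5344 0.0864 0.0841] yawY 13.3 z [ 2.1e-03 -2.0e-04 -1.0e+00] F [1.34 0.62 5.25] M [-0.013 -0.501  0.57 ] w 0.0169 ff 60.7 q7 0.45
```

Torque rose sharply with no further sinking, so the lid is home. I unload and let go.

Request:
{"name": "arm_command", "arguments": {"deltas": [[0,0,0.0003,0,0,0.03,0.01],[0,0,0.0003,0,0,0,0.01]]}}

```text
t: 16.55
position: [0.5342, 0.0863, 0.0842]
tool_rot: [0.609, 0.793, 0.0, 0.001]
ft_force: [5.7, 0.9, -3.8]
grip_width: 0.0168
finger_force: 59.3
```

```bash
python3 s.py
```

```text
t 16.55 p [0.5342 0.0863 0.0842] yawY 15.0 z [ 1.8e-03 -3.0e-04 -1.0e+00] F [ 5.72  0.85 -3.82] M [ 0.043 -1.394  0.134] w 0.0168 ff 59.3 q7 0.48
```

Request:
{"name": "arm_command", "arguments": {"deltas": [[0,0,0,0,0,0,0.03],[0,0,0,0,0,0,0.05],[0,0,0,0,0,0,0.06],[0,0,0,0,0,0,0.06],[0,0,0,0,0,0,0.06]]}}

```text
t: 17.18
position: [0.5333, 0.0863, 0.0843]
tool_rot: [0.609, 0.793, -0.0, -0.0]
ft_force: [-0.2, 0.4, -0.6]
grip_width: 0.0601
finger_force: 0.0
```

Request:
{"name": "arm_command", "arguments": {"deltas": [[0,0,0.005,0,0,0,0.06],[0,0,0.02,0,0,0,0.06],[0,0,0.03,0,0,0,0.06],[0,0,0.03,0,0,0,0.06],[0,0,0.02,0,0,0,0.06]]}}

```text
t: 17.8
position: [0.5337, 0.0861, 0.191]
tool_rot: [0.609, 0.793, 0.001, 0.0]
ft_force: [0.6, 0.2, -0.8]
grip_width: 0.0601
finger_force: 0.0
```

```bash
python3 - <<'E'
from s import *
st()
for n in("scene","wrist"):
    c=cam(n);P=pts(c);x,y,z=P[...,0],P[...,1],P[...,2];near=np.hypot(x-.534,y-.085)<.045
    q=P[near&(z>.055)&(z<.068)];o,r=cv2.minEnclosingCircle((q[:,:2]*1000).astype(np.float32));print(n,"flange top",np.median(q[:,2]).round(4),np.round(o,1),round(r,1))
    A=np.c_[q[:,:2],np.ones(len(q))];print("tilt",np.linalg.lstsq(A,q[:,2],rcond=None)[0][:2].round(3))
    h=cv2.cvtColor(c["img"],cv2.COLOR_BGR2HSV);b=(h[...,0]>95)&(h[...,0]<130)&(h[...,1]>110)&near&(z>.085);q=P[b];print("bar top",len(q),np.median(q[:,2]).round(4),np.percentile(q[:,2],95).round(4))
    if n=="scene":cv2.imwrite("pics/s4.png",cv2.resize(c["img"][140:260,230:390],None,fx=4,fy=4,interpolation=cv2.INTER_CUBIC))
E
```

```text
t 17.8 p [0.5337 0.0861 0.191 ] yawY 14.99 z [ 1.4e-03  6.0e-04 -1.0e+00] F [ 0.63  0.24 -0.84] M [0.028 0.013 0.007] w 0.0601 ff 0.0 q7 0.36
scene flange top 0.0617 [533.1  85.5] 37.0
tilt [0.031 0.05 ]
bar top 137 0.0905 0.0921
wrist flange top 0.0614 [533.   85.6] 36.7
tilt [ 0.001 -0.005]
bar top 1091 0.0906 0.0922
```

View pics/s4.png

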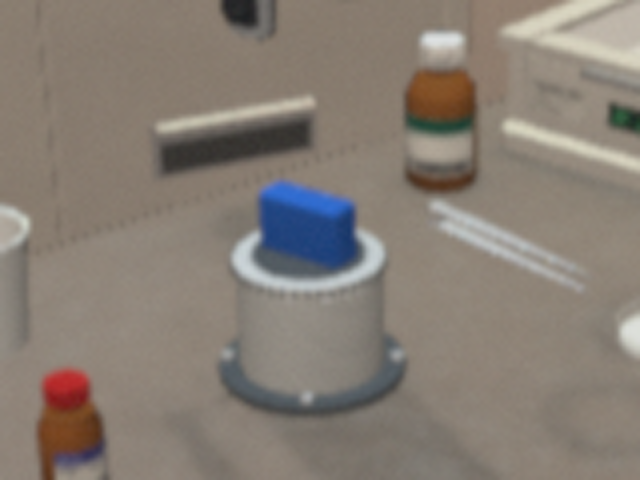

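The picture shows the flange flat on the rim at (310,258) with the gripper clear. Flange top is 0.0615 m and bar top 0.092 m, as they should be at home, and the tilt is about 0.

```bash
python3 -c "
from station import robot;print(robot.close_job())"
```

```text
the job is handed in; nothing more can be done
None
```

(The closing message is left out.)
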